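# Prime the hydraulic rig with the red hand pump

### The job

Prime the rig with the hand pump that has the red grip: give its spring-return lever at least three full strokes, each one pushed all the way down and then let all the way back up, and finish with the lever up and let go. Leave the lever of the yellow-gripped pump alone.

Things in the scene. Friction and masses are not known exactly. Their poses are not given: they have to be found in the camera images.
- red_grip (a point): Centre of the red lever grip: a flat paddle 110 mm long (x), 46 wide (y), 22 thick (z). x points along the lever to its pivot, 200 mm away and 170 mm above the table on a bolted-down pump (place and yaw vary, grip roughly towards the robot); z points out of the upper face. Sprung up, the lever slopes 0.35 rad up to the grip, centre 239 mm high; fully down 0.35 rad down, centre 101 mm high.
- red_lever (a joint): Angle of the red-gripped lever, rad: 0 = fully up against its stop, growing as the grip is pushed down to 0.70 = fully down at its stop. Its spring lifts it back within 1 s of being let go. Pushing at the grip's centre takes about 5 N at the top, 12 N at the bottom, plus some 3 N of damping. The space under the grip is free.
- yellow_grip (a point): Centre of the yellow grip of the other pump, a bystander of the same size and build with the same axes.
- yellow_lever (a joint): Angle of the yellow-gripped lever in rad, same meaning: 0 = up. It is to be left up.

How it is judged:
By the outcome, as a careful person would: the job done as asked, in the order asked, and still so for the second after the job is handed in, with the robot touching nothing.
It also fails if it takes over 43 s, if anything falls off the work surface, if the arm or the gripper's body presses on something with over 40 N, if the wrist force passes 120 N, or if a joint passes its speed limit or range.

### The arm

A 6-joint arm with a two-finger parallel gripper is mounted at the origin on the work surface. World frame = base frame: x ahead of the robot, y to its left, z up, the work surface at z = 0. Lengths are in m, angles in rad, forces in N, time in s.
With the tool pointing down it reaches from about 0.275 to 0.85 m from the base axis. Payload 5.2 kg.
Tool frame: the origin (TCP) lies midway between the tips of the shut fingers; the grasp point (between the pads) lies 19 mm behind it; z points along the fingers, y is the line along which they close (so a half turn about z gives the same grasp; the last joint's range is limited). The gripper opens to 85 mm and grips with 20 to 120 N. Pads are 22 mm wide; open, the fingers measure 114 mm over their backs; the gripper's body (76 mm by 85 mm) begins 54 mm behind the grasp point. The pads swing forward as they close: fully open they stand 13 mm farther back than shut.
Start: joints at [1.137, 0.259, 1.535, -0, 1.348, -0.203], TCP at [0.126, 0.535, 0.231] pointing down, gripper open.
Joint ranges: [-3.14, 3.14], [-0.91, 2.08], [0.19, 2.58], [-1.22, 4.36], [0.22, 2.71], [-3.12, 3.12]. Speed limits (rad/s): [2.57, 2.57, 3.14, 3.14, 3.14, 3.14].

### API

Orientations are given as a unit quaternion [x, y, z, w].
In Python, from bench import read_state, snapshot, job_done gives the robot as it stands. The module is installed in compiled form; this text tells all that it offers.
- The arm moves only by the shell command python3 -m inch 'ROWS' [OPENING] [FORCE]. ROWS is JSON, a list of rows, each a list of 4 numbers: the shift along the tool's x, y, z in mm, then the turn about the tool's z in rad. A call has exactly 8 rows; each row is the pose to reach, as a shift and turn from the pose commanded when the call began, along the tool's axes at that moment; what a row does not reach only later rows make up. A row lasts 1/8 s, in which the tool goes at most 62.5 mm and 10.7 degrees, less where a joint would pass 70% of its speed; a pose out of reach is approached as far as the arm can. A call with a gripper value outside its range is refused whole. OPENING is the gripper's target within -1 to 1 (fully open at 1, half-way at 0, shut at -1), set as the call begins (- or left out, the last holds). The fingers move at their own pace and stop on an object; FORCE is the grip in N (left out, the last holds). Time passes only in rows, so rows that repeat a pose let the fingers close, or fill a call up. It gives the time, the measured TCP pose, the force, the opening and the grip force at its end, in the units of the state.
- read_state(): the state, without advancing time (a new reading comes with each control period).
- snapshot(name): name is "scene" or "top" or "wrist"; returns a dict with "pixels" (400x640x3 uint8, blue, green, red), "z_map" (400x640 float32, m along the optical axis (not along the pixel's ray), 0 where there is no reading), "fovy" (degrees; the focal length in pixels is half the picture's height over the tangent of half this angle, whatever the lens; pixels are square), "cx", "cy" (the principal point, pixels), "rvec" (rotation vector, rad) and "tvec" (3), from world to camera coordinates, as OpenCV has them; the wrist camera has in their place "mount" (4x4, takes a point from camera to tool coordinates, whose origin is the TCP and whose axes are the flange's). Camera axes: x right, y down, z forward; pixel columns grow to the right and rows downward; lengths in m; the calibration is good to about 2 mm. A picture is of the moment at which its call begins: read the wrist's pose just before it.
- job_done(): hands the job in; it is judged then, once.
The state is a dict: "t": time; "joint_pos": joint angles; "qd": joint speeds; "joint_torque": joint torques, N m; "eef_pos": TCP position; "eef_rot": TCP orientation; "force": force on the tool from outside, world axes, zero at the start; "ft_torque": the same for the moment, N m; "grip_width": finger opening in m; "grasp_force": force on a finger pad.
Only numpy, scipy, OpenCV 4.12 (cv2) and the standard library are available. Lean on these libraries where they do the work, as an engineer would, in place of code of your own. Each camera call takes 0.05 s, during which the arm holds its last target. There are 200 camera calls.

## Working session

There is one attempt and no reset: what is moved stays moved. The work goes in short steps, Python scripts to look and compute and a shell command to move; the robot and the scene stay as the last step left them, time stands still between calls to the robot, and variables do not carry over. Pictures are saved under pics/ and viewed, at most 10 in all, crops included, and the job is handed in when it is done.

```bash
mkdir -p pics; cat > h.py <<'E'
import numpy as np,cv2
from bench import *
def cloud(s):
    h,w=s["z_map"].shape;f=h/2/np.tan(np.radians(s["fovy"])/2)
    v,u=np.mgrid[:h,:w];z=s["z_map"]
    P=np.stack([(u-s["cx"])/f*z,(v-s["cy"])/f*z,z],-1)
    R=cv2.Rodrigues(np.array(s["rvec"],float))[0]
    return (P-np.array(s["tvec"]).ravel())@R
def masks(s):
    hsv=cv2.cvtColor(s["pixels"],cv2.COLOR_BGR2HSV);H,S,V=cv2.split(hsv)
    ok=(S>120)&(V>60)&(s["z_map"]>0)
    return {"red":ok&((H<8)|(H>172)),"yellow":ok&(H>20)&(H<35)}
E
python3 - <<'E'
from h import *
st=read_state();print(st)
for n in("scene","top"):
    s=snapshot(n);cv2.imwrite(f"pics/{n}0.png",s["pixels"]);C=cloud(s)
    for k,m in masks(s).items():
        m=cv2.erode(m.astype(np.uint8),np.ones((3,3)))
        N,L,T,c=cv2.connectedComponentsWithStats(m)
        for i in range(1,N):
            if T[i,4]<40: continue
            p=C[L==i];print(n,k,T[i],c[i].round(),p.mean(0).round(3),p.min(0).round(3),p.max(0).round(3))
            q=p[p[:,2]>.15]
            if len(q)>20:
                e=np.linalg.svd(q-q.mean(0),full_matrices=False)[2];print(e.round(3), cv2.minAreaRect(q[:,:2].astype(np.float32)))
E
```

```text
{'t': 0.0, 'joint_pos': array([ 1.13721595e+00,  2.59353551e-01,  1.53608771e+00, -2.36301687e-05,
        1.34800611e+00, -2.02830199e-01]), 'qd': array([ 0.00056528,  0.00048941,  0.00025272, -0.00090034, -0.00080097,
       -0.00128141]), 'joint_torque': array([ 4.09478425e-04, -4.46040308e+01, -2.90567136e+01, -3.20655545e-04,
        1.19366456e-02, -8.18556691e-05]), 'eef_pos': array([0.12556217, 0.5349282 , 0.23046717]), 'eef_rot': array([ 1.15116638e-01,  9.93351549e-01, -8.84404847e-04, -2.79192309e-04]), 'force': array([ 0.21311011, -0.30888835,  0.64346698]), 'ft_torque': array([ 0.059191  , -0.0095721 ,  0.02057282]), 'grasp_force': 0.0, 'grip_width': 0.08555497719783203}
scene red [526 185  19  13 175] [535. 191.] [0.981 0.489 0.144] [0.957 0.464 0.138] [1.004 0.516 0.149]
scene red [199 202  40  33 542] [219. 218.] [ 0.506 -0.237  0.248] [ 0.459 -0.263  0.227] [ 0.552 -0.212  0.268]
[[ 0.921  0.184 -0.343]
 [-0.197  0.98  -0.002]
 [-0.336 -0.069 -0.939]] ((0.5054196715354919, -0.2363196313381195), (0.09358999133110046, 0.03816256299614906), 11.17837905883789)
scene yell
[... 368 characters left out ...]
16 0.151]
top red [384 230  25  43 633] [396. 252.] [ 0.5   -0.235  0.252] [ 0.455 -0.26   0.231] [ 0.553 -0.21   0.27 ]
[[-0.922 -0.178  0.344]
 [ 0.19  -0.982  0.001]
 [ 0.338  0.066  0.939]] ((0.5027755498886108, -0.23473162949085236), (0.09611711651086807, 0.03697967901825905), 10.383286476135254)
top yellow [489 151  18  19 196] [496. 161.] [ 0.761 -0.553  0.12 ] [ 0.74  -0.578  0.106] [ 0.791 -0.539  0.135]
top yellow [166 220  35  44 661] [183. 242.] [0.511 0.261 0.252] [0.462 0.229 0.23 ] [0.562 0.293 0.271]
[[-0.877  0.337  0.344]
 [ 0.359  0.934  0.   ]
 [-0.321  0.124 -0.939]] ((0.5126094222068787, 0.2603605389595032), (0.03784112632274628, 0.09635770320892334), 67.55821228027344)
```

View pics/scene0.png

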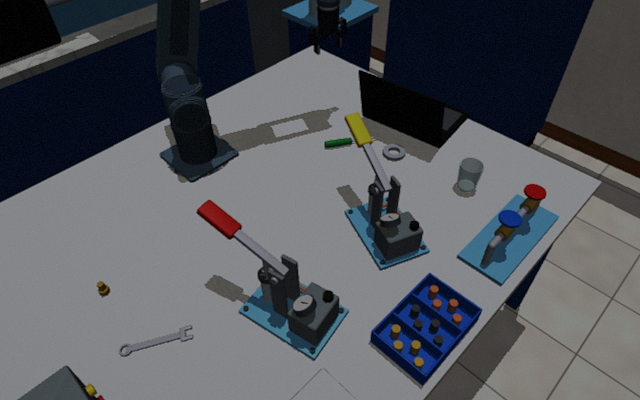

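View pics/top0.png

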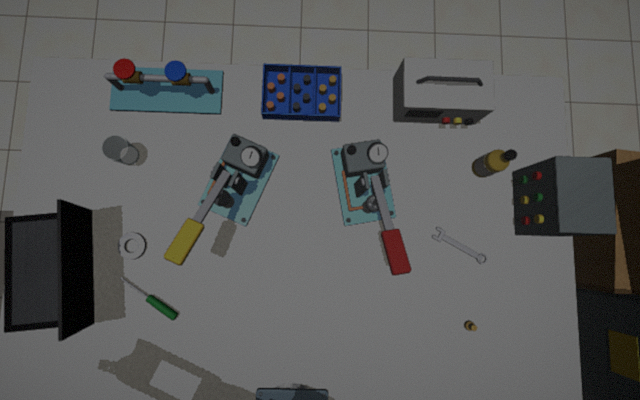

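The scene image shows the red grip at about (219,218) and the yellow one at (359,129). In the top image they are at (396,252) and (183,242). The red grip centre is about (0.498, -0.236, 0.240), with a lever yaw of about 0.19. I'll cross over above the table with the fingers shut, keeping clear of yellow.

```bash
python3 -m inch '[[-15,-20,-50,0],[-45,-55,-90,0],[-80,-98,-90,0],[-115,-141,-90,-0.05],[-150,-184,-90,-0.1],[-185,-227,-90,-0.15],[-220,-270,-90,-0.2],[-255,-313,-90,-0.2]]' -1 60
```

```text
t: 1.1
eef_pos: [0.3026, 0.1708, 0.3212]
eef_rot: [0.015, 1.0, 0.0, 0.0]
force: [1.0, 0.6, 0.1]
grip_width: 0.0003
grasp_force: 0.0
```

```bash
python3 -m inch '[[-29,-55,0,-0.05],[-58,-110,0,-0.1],[-87,-165,0,-0.15],[-116,-220,0,-0.2],[-145,-275,0,-0.22],[-174,-330,0,-0.22],[-200,-385,0,-0.22],[-209,-401,25,-0.22]]'; python3 - <<'E'
from h import *
s=snapshot("scene");cv2.imwrite("pics/s1.png",s["pixels"][100:350,100:480])
E
```

```text
t: 2.1
eef_pos: [0.5004, -0.239, 0.2963]
eef_rot: [-0.093, 0.996, -0.001, 0.001]
force: [-0.8, 0.8, -0.9]
grip_width: 0.0001
grasp_force: 0.0
```

View pics/s1.png

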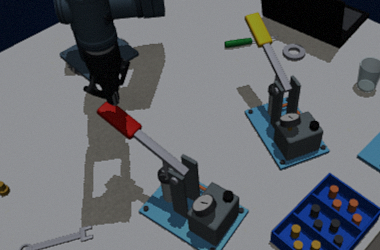

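The closed fingertips are above the red grip, at about crop (118,100). Next is the first push, with a gentle creep at the end.

```bash
python3 -m inch '[[0,2,30,0],[0,2,52,0],[0,2,75,0],[0,2,100,0],[0,2,125,0],[0,2,145,0],[0,2,160,0],[0,2,168,0]]'; python3 -m inch '[[0,0,3,0],[0,0,5,0],[0,0,7,0],[0,0,9,0],[0,0,10,0],[0,0,11,0],[0,0,12,0],[0,0,12,0]]'
```

```text
t: 3.15
eef_pos: [0.5007, -0.2325, 0.1305]
eef_rot: [-0.094, 0.996, -0.001, 0.003]
force: [3.7, 4.6, 13.5]
grip_width: 0.0005
grasp_force: 6.1
t: 4.15
eef_pos: [0.5017, -0.2328, 0.1197]
eef_rot: [-0.095, 0.996, -0.002, 0.004]
force: [3.3, 3.1, 13.4]
grip_width: -0.0002
grasp_force: 5.7
```

```bash
python3 -m inch '[[0,0,2,0],[0,0,3,0],[0,0,4,0],[0,0,5,0],[0,0,6,0],[0,0,7,0],[0,0,7,0],[0,0,7,0]]'
```

```text
t: 5.15
eef_pos: [0.5023, -0.233, 0.1153]
eef_rot: [-0.095, 0.995, -0.002, 0.005]
force: [-0.3, 6.4, 28.7]
grip_width: -0.0
grasp_force: 13.7
```

```bash
cat > ang.py <<'E'
from h import *
for n in("scene","top"):
    s=snapshot(n);C=cloud(s)
    for k,m in masks(s).items():
        p=C[cv2.erode(m.astype(np.uint8),np.ones((3,3)))>0]
        y0=-.235 if k=="red" else .26
        p=p[(abs(p[:,0]-.5)<.1)&(abs(p[:,1]-y0)<.08)&(p[:,2]>.04)]
        if len(p)<30: print(n,k,"few");continue
        e=np.linalg.svd(p-p.mean(0),full_matrices=False)[2][0];e*=np.sign(e[0])
        print(n,k,len(p),p.mean(0).round(3),"lever",round(.35+np.arcsin(e[2]),3))
E
python3 ang.py
```

```text
scene red 31 [ 0.505 -0.234  0.113] lever 0.692
scene yellow 350 [0.518 0.259 0.247] lever 0.003
top red 65 [ 0.536 -0.223  0.128] lever 0.553
top yellow 673 [0.51  0.261 0.252] lever -0.002
```

The lever is at its stop: the force has jumped to 29 N and the measured height matches fully down. Now I'll release it completely.

```bash
python3 -m inch '[[0,0,-20,0],[0,0,-50,0],[0,0,-85,0],[0,0,-120,0],[0,0,-150,0],[0,0,-170,0],[0,0,-177,0],[0,0,-177,0]]'; python3 ang.py
```

```text
t: 6.25
eef_pos: [0.4984, -0.2324, 0.2862]
eef_rot: [-0.095, 0.996, 0.0, -0.0]
force: [-0.4, -0.3, -0.4]
grip_width: 0.0001
grasp_force: 0.0
scene red 454 [ 0.508 -0.237  0.247] lever 0.003
scene yellow 358 [0.517 0.259 0.247] lever 0.008
top red 247 [ 0.522 -0.228  0.244] lever 0.014
top yellow 684 [0.511 0.261 0.252] lever 0.001
```

Stroke 1 is complete, with the lever fully up again. Strokes 2 and 3 follow, each with a hold at both ends.

```bash
D(){ :; }
python3 -m inch '[[0,0,20,0],[0,0,45,0],[0,0,70,0],[0,0,95,0],[0,0,120,0],[0,0,140,0],[0,0,155,0],[0,0,165,0]]'
python3 -m inch '[[0,0,3,0],[0,0,6,0],[0,0,9,0],[0,0,11,0],[0,0,12,0],[0,0,13,0],[0,0,13,0],[0,0,13,0]]'; python3 ang.py
```

```text
t: 7.35
eef_pos: [0.5012, -0.2332, 0.1226]
eef_rot: [-0.094, 0.996, -0.001, 0.003]
force: [4.8, 3.1, 15.1]
grip_width: -0.0004
grasp_force: 6.4
t: 8.35
eef_pos: [0.5018, -0.2335, 0.1145]
eef_rot: [-0.095, 0.996, -0.002, 0.004]
force: [-5.3, 8.8, 41.5]
grip_width: 0.0002
grasp_force: 19.9
scene red 35 [ 0.506 -0.234  0.113] lever 0.687
scene yellow 341 [0.515 0.26  0.247] lever 0.008
top red 81 [ 0.534 -0.222  0.127] lever 0.575
top yellow 703 [0.512 0.261 0.252] lever -0.0
```

```bash

python3 -m inch '[[0,0,-20,0],[0,0,-50,0],[0,0,-85,0],[0,0,-120,0],[0,0,-150,0],[0,0,-170,0],[0,0,-178,0],[0,0,-178,0]]'; python3 ang.py
python3 -m inch '[[0,0,20,0],[0,0,45,0],[0,0,70,0],[0,0,95,0],[0,0,120,0],[0,0,140,0],[0,0,155,0],[0,0,165,0]]'
python3 -m inch '[[0,0,3,0],[0,0,6,0],[0,0,8,0],[0,0,10,0],[0,0,11,0],[0,0,12,0],[0,0,12,0],[0,0,12,0]]'
```

```text
t: 9.45
eef_pos: [0.4984, -0.2327, 0.2856]
eef_rot: [-0.094, 0.996, 0.0, -0.0]
force: [-0.4, 0.0, -0.9]
grip_width: 0.0
grasp_force: 0.0
scene red 422 [ 0.509 -0.237  0.247] lever -0.001
scene yellow 351 [0.516 0.259 0.247] lever 0.002
top red 274 [ 0.523 -0.228  0.243] lever 0.009
top yellow 664 [0.513 0.26  0.251] lever -0.001
t: 10.55
eef_pos: [0.5012, -0.2332, 0.1226]
eef_rot: [-0.094, 0.996, -0.001, 0.003]
force: [4.3, 4.4, 15.6]
grip_width: -0.0
grasp_force: 6.4
t: 11.55
eef_pos: [0.5017, -0.2335, 0.1147]
eef_rot: [-0.095, 0.996, -0.002, 0.004]
force: [-2.9, 7.4, 36.2]
grip_width: 0.0
grasp_force: 17.3
```

The third push is down. There is plenty of time, so I'll add one spare stroke and then retract well clear.

```bash

python3 -m inch '[[0,0,-20,0],[0,0,-50,0],[0,0,-85,0],[0,0,-120,0],[0,0,-150,0],[0,0,-170,0],[0,0,-178,0],[0,0,-178,0]]'; python3 ang.py
python3 -m inch '[[0,0,20,0],[0,0,45,0],[0,0,70,0],[0,0,95,0],[0,0,120,0],[0,0,140,0],[0,0,155,0],[0,0,165,0]]'
python3 -m inch '[[0,0,3,0],[0,0,6,0],[0,0,8,0],[0,0,10,0],[0,0,11,0],[0,0,12,0],[0,0,12,0],[0,0,12,0]]'
python3 -m inch '[[0,0,-20,0],[0,0,-50,0],[0,0,-85,0],[0,0,-120,0],[0,0,-150,0],[0,0,-180,0],[0,0,-200,0],[0,0,-215,0]]'
python3 -m inch '[[0,0,-5,0],[0,0,-10,0],[0,0,-10,0],[0,0,-10,0],[0,0,-10,0],[0,0,-10,0],[0,0,-10,0],[0,0,-10,0]]'; python3 ang.py
```

```text
t: 12.55
eef_pos: [0.4984, -0.2328, 0.2866]
eef_rot: [-0.094, 0.996, 0.0, -0.0]
force: [-0.4, 0.1, -1.0]
grip_width: 0.0
grasp_force: 0.0
scene red 430 [ 0.506 -0.238  0.248] lever 0.002
scene yellow 354 [0.517 0.259 0.247] lever -0.002
top red 281 [ 0.522 -0.228  0.244] lever 0.004
top yellow 694 [0.511 0.26  0.252] lever -0.0
t: 13.65
eef_pos: [0.5011, -0.2332, 0.1235]
eef_rot: [-0.094, 0.996, -0.001, 0.003]
force: [3.9, 2.8, 14.8]
grip_width: -0.0003
grasp_force: 6.4
t: 14.65
eef_pos: [0.5016, -0.2336, 0.1149]
eef_rot: [-0.094, 0.996, -0.002, 0.004]
force: [-2.0, 5.4, 30.9]
grip_width: -0.0001
grasp_force: 14.6
t: 15.65
eef_pos: [0.4984, -0.2328, 0.3252]
eef_rot: [-0.094, 0.996, 0.0, -0.0]
force: [-0.3, 0.3, 0.1]
grip_width: 0.0001
grasp_force: 0.0
t: 16.65
eef_pos: [0.4986, -0.2329, 0.3353]
eef_rot: [-0.094, 0.996, -0.0, -0.0]
force: [0.5, 0.3, -0.1]
grip_width: -0.0005
grasp_force: 0.0
scene red 499 [ 0.506 -0.237  0.248] lever 0.002
scene yellow 356 [0.517 0.259 0.247] lever -0.005
top red 365 [ 0.511 -0.233  0.248] lever -0.0
top yellow 699 [0.511 0.261 0.252] lever -0.001
```

```bash
python3 -c "from bench import *;print(job_done())"
```

```text
the job is handed in; nothing more can be done
None
```

I gave the red-gripped pump four full strokes (one spare) in about 17 s and handed the job in with its lever up and released, the yellow lever still up, and the gripper about 70 mm clear; the highest force I read was about 43 N at the wrist, with the closed fingertips pressing the lever onto its stop.

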